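# Index the embossing press to the red marker and press it

### The arm

A 6-joint arm with a two-finger parallel gripper is mounted at the origin on a cart in front of the work surface, level with it; the furniture and walls round the work are solid. World frame = base frame: x ahead of the robot, y to its left, z up, the work surface at z = 0. Lengths are in m, angles in degrees, forces in N, time in s.
With the tool pointing down it reaches from about 0.4 to 0.825 m from the base axis. Payload 7 kg.
Tool frame: the origin (TCP) lies at the very end of the fingers, on their centre line; the grasp point (between the pads) lies 19 mm behind it (ctrl.grip_depth is the distance from the TCP to the grasp point, in m); z points along the fingers, y is the line along which they close (so a half turn about z gives the same grasp; the last joint's range is limited). The gripper opens to 88 mm and grips with 3 to 60 N. Pads are 19 mm wide; open, the fingers measure 130 mm over their backs; the gripper's body (78 mm by 193 mm) begins 47 mm behind the grasp point.
Start: joints at [16.507, 20.546, 0.682, 0, -70.136, -16.507], TCP at [0.675, -0, 0.227] pointing down, gripper open.
Joint ranges: [-176.03, 176.03], [-82.01, 121.73], [-58.28, 71.71], [-173.87, 95.51], [-174.79, -0.11], [-173.66, 173.66]. Speed limits (degrees/s): [136.94, 136.94, 172.46, 180, 180, 180].

### API

Orientations are given as [roll, pitch, yaw] about the fixed x, y, z axes, in that order (R = Rz(yaw) Ry(pitch) Rx(roll)).
In Python, from plant import get_obs, eyes, ctrl, spotter gives the robot as it stands.
- The arm moves only by the shell command python3 -m crank 'ROWS'. ROWS is JSON, one flat list of numbers, 7 for each row, row after row: the turn, a rotation vector about the tool's x, y, z in rad, then the shift along the tool's x, y, z in mm, then the opening, from 0 (shut) to 1 (fully open). A call has 1 to 5 rows; each row shifts and turns the commanded pose from where the row before left it, along the tool's axes as they then stand; what a row does not reach is not made up. A row lasts 1/8 s, in which the tool goes at most 62.5 mm and 10.7 degrees, less where a joint would pass 70% of its speed; a pose out of reach is approached as far as the arm can. A call is refused whole if a number of a shift passes 62.5 or a number of a turn 0.188, either way. A call with a gripper value outside its range is refused whole. The fingers move at their own pace and stop on an object; the grip force is fixed at half the most. Time passes only in rows, so rows that do not move let the fingers close. It gives the time, the measured TCP pose, the force, the opening and the grip force at its end, in the units of the state.
- get_obs(): the state, without advancing time (a new reading comes with each control period).
- eyes.snapshot(name): name is "scene" or "side" or "wrist"; returns the picture (400x640x3 uint8, blue, green, red); there is no depth.
- eyes.camera_model(name): a dict with "fx", "fy", "cx", "cy" (pixels), "extrinsics" (4x4, takes a point from camera to world coordinates). Camera axes: x right, y down, z forward; pixel columns grow to the right and rows downward; lengths in m; the calibration is good to about 2 mm. The wrist camera is an equidistant fisheye: a pixel r from the principal point sees the ray r / f radians off the axis. A picture is of the moment at which its call begins: read the wrist's pose just before it. camera_model takes no time and is no camera call; for the wrist camera it gives the pose at the moment of the call.
- ctrl.close_job(): hands the job in; it is judged then, once.
Trained networks look in the newest picture that a camera, given by its name, has taken for a name from the list of things; names that differ only in an ending like _2 or _b are one class to them, and where a whole thing is asked for, a point or a joint stands for the part that bears it (a point fixed in the world has none). Each returns a list of dicts, best first, with "p" (0 to 1); they miss things now and then, are a little off and sometimes report something else, mostly with a low value. They report only what shows in the picture. A call takes as long as a camera call.
- spotter.outline_of(camera, target): "region" (400x640 bool, what is visible of it) and "rect" ([left, top, width, height] in pixels, round what is visible of it).
- spotter.place_of(camera, target): "location" ([column, row] in pixels: a listed point, or the origin of a listed thing).
The state is a dict: "clock": time; "joint_pos": joint angles; "qvel": joint speeds; "tau": joint torques, N m; "tool_pos": TCP position; "orientation": TCP orientation; "force": force on the tool from outside, world axes, zero at the start; "moment": the same for the moment, N m; "opening": finger opening in m; "gripper_force": force on a finger pad.
Only numpy, scipy, OpenCV 4.12 (cv2) and the standard library are available. Lean on these libraries where they do the work, as an engineer would, in place of code of your own. Each camera call takes 0.05 s, during which the arm holds its last target. There are 200 camera calls.

### The job

On the blue embossing press, turn the round die turret the shorter way round, by pushing its pegs, to bring the red marker to the press head; the marker shows its die only roughly, so feel for the place near there where the hidden spring bolt drops in and locks it; stop there gently, without straining the bolt. Only once it is locked, press the black plunger fully down, gently, and let it come back up. Leave the turret locked and do not disturb the stamp, the jar and the spool beside the press.

Things in the scene. Friction and masses are not known exactly. Their poses are not given: they have to be found in the camera images.
- embosser: Blue hand embossing press, fixed to the counter: round base 204 mm across, turret on it, column and low head at the back. Origin: underside centre, on the turret's upright axis. Its x axis points from there to the press head, which begins 70 mm from the axis, is 34 mm wide and 72 mm high above the counter; the column behind ends at x = 131 mm.
- turret (a joint): Angle of the die turret, rad, counter-clockwise from above: 0 (or 2 pi) with the red marker at the press head, pi when opposite. Turns endlessly both ways, drags with about 4 to 6 N at the pegs, stays where it is left. Aluminium wheel of radius 92 mm, top 40 mm above the counter, six round markers (one red, five brass), a hub of radius 16 mm and height 13 mm in the middle.
- red_marker (a point): Top of the red marker disc (21 mm wide) on the turret's cover, 78 mm from the turret's axis, 44 mm above the counter; a red stripe runs inward from it. It shows only roughly where its die sits underneath.
- bolt (a joint): Height of the spring bolt hidden under the turret, m: 0 while it slides on the underside, 0.008 once sprung into the turret's only slot, locking it for good. It locks anywhere within 0.26 rad either side of turret angle 0, differently each time: find it by feel. Locked, the turret has 3 mm of play at the bolt (radius 62 mm), then stops hard. More than 9 N strains the bolt.
- plunger (a joint): How far the plunger is pressed, in m: 0 up, 0.010 fully down. Spring: about 2.5 N to start, 7.5 N at the bottom, then a hard stop; it comes back by itself. More than 22 N damages it.
- plunger_top (a point): Centre of the top of the plunger's black cap (25 mm wide), 94 mm above the counter when up, 83 mm from the turret's axis on top of the head; it moves down 10 mm.
- stamp: Bystander: wooden rubber stamp, 30x40x69 mm, origin under its centre.
- salts: Bystander: glass jar of pink salts, 57x49x70 mm, origin under its centre.
- spool: Bystander: spool of natural twine, 56 mm wide, 52 mm high, origin under its centre.
- peg_top (a point): Top of one of the turret's four upright black pegs (this one 45 degrees counter-clockwise from the red marker; the others at 135, 225, 315 degrees, all alike). Pegs are 12 mm thick, 46 mm from the turret's axis, and stand from 40 to 78 mm above the counter.

How it is judged:
By the outcome, as a careful person would: the job done as asked, in the order asked, and still so for the second after the job is handed in, with the robot touching nothing.
It also fails if it takes over 72 s, if anything falls off the work surface, if the arm or the gripper's body presses on something with over 40 N, if the wrist force passes 120 N, or if a joint passes its speed limit or range.

## Working session

There is one attempt and no reset: what is moved stays moved. The work goes in short steps, Python scripts to look and compute and a shell command to move; the robot and the scene stay as the last step left them, time stands still between calls to the robot, and variables do not carry over. Pictures are saved under pics/ and viewed, at most 10 in all, crops included, and the job is handed in when it is done.

```bash
mkdir -p pics; ls; cat > h.py <<'E'
import numpy as np, cv2
from plant import get_obs, eyes, ctrl, spotter
def ray(cam,px):
    m=eyes.camera_model(cam);E=np.array(m["extrinsics"])
    a=np.array([(px[0]-m["cx"])/m["fx"],(px[1]-m["cy"])/m["fy"]])
    if cam=="wrist":
        r=np.linalg.norm(a);d=np.array([*(a/max(r,1e-9)*np.sin(r)),np.cos(r)])
    else: d=np.array([*a,1.])
    return E[:3,3],E[:3,:3]@d
def atz(cam,px,z):
    o,d=ray(cam,px);return o+d*(z-o[2])/d[2]
E
python3 - <<'E'
from h import *
o=get_obs();print(o)
Z={"embosser":0,"red_marker":.044,"plunger_top":.094,"peg_top":.078,"stamp":0,"salts":0,"spool":0}
for c in ["scene","side","wrist"]:
    im=eyes.snapshot(c);cv2.imwrite(f"pics/{c}0.png",im)
    for n,z in Z.items():
        for r in spotter.place_of(c,n)[:4]:
            print(c,n,round(r["p"],2),np.round(r["location"]),np.round(atz(c,r["location"],z),3))
E
```

```text
pics
{'clock': 0.0, 'joint_pos': array([ 1.65043366e+01,  2.05898003e+01,  6.34337614e-01, -2.15675140e-02,
       -7.01364992e+01, -1.65062967e+01]), 'qvel': array([-0.00101778, -0.08975068, -0.02572478,  0.07138411,  0.11754216,
       -0.03995587]), 'tau': array([-8.00930356e-04, -5.82726967e+01,  2.93058443e+01,  6.99745238e+00,
        6.93249181e-03, -2.06530804e-04]), 'tool_pos': array([ 6.74505721e-01, -4.92545309e-05,  2.25640880e-01]), 'orientation': array([ 1.79906067e+02, -6.69151380e-03, -9.00092991e+01]), 'force': array([1.23893645, 0.1124972 , 0.1673618 ]), 'moment': array([-0.06403975,  0.00606883,  0.01632086]), 'gripper_force': 0.0, 'opening': 0.0878032311686305}
scene embosser 0.9 [330. 226.] [0.539 0.147 0.   ]
scene red_marker 0.67 [307. 196.] [0.539 0.227 0.044]
scene plunger_top 0.66 [348. 176.] [0.621 0.17  0.094]
scene plunger_top 0.4 [309. 195.] [0.511 0.188 0.094]
scene peg_top 0.71 [309. 200.] [0.511 0.187 0.078]
scene stamp 0.95 [391. 268.] [ 0.546 -0.032  0.   ]
scene salts 0.88 [286. 186.] [0.552 0.326 0.   ]
scene spool 0.72 [332. 224.] [0.545 0.145 0.   ]
scene spool 0.7 [267. 204.] [0.475 0.309 0.   ]
side embosser 0.95 [335. 242.] [0.544 0.149 0.   ]
side plunger_top 0.59 [367. 202.] [0.623 0.173 0.094]
side peg_top 0.84 [316. 213.] [0.502 0.167 0.078]
side stamp 0.59 [350. 304.] [ 0.548 -0.033  0.   ]
side salts 0.58 [326. 196.] [0.547 0.332 0.   ]
side spool 0.95 [296. 206.] [0.46  0.299 0.   ]
side spool 0.64 [318. 214.] [0.516 0.26  0.   ]
wrist red_marker 0.78 [410. 328.] [0.537 0.229 0.044]
wrist plunger_top 0.85 [365. 315.] [0.618 0.157 0.094]
wrist stamp 0.83 [419. 146.] [ 0.542 -0.029  0.   ]
```

View pics/scene0.png

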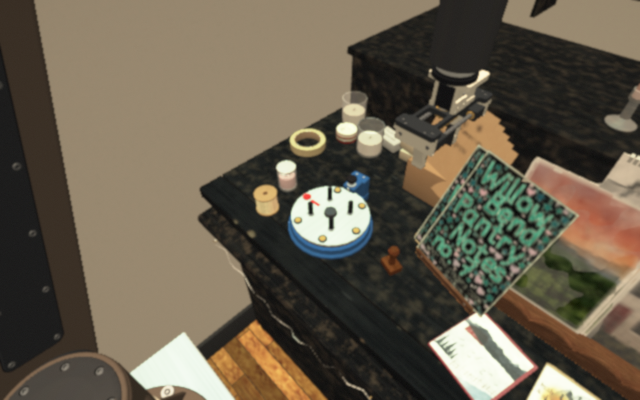

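View pics/wrist0.png

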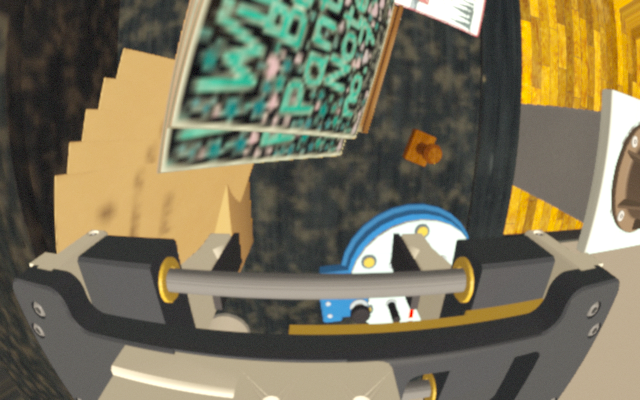

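The scene shows the press with its turret centred near (330,218), the red marker at (307,197) and the plunger at (348,178). The stamp is at (391,265), the spool at (266,202) and the jar at (287,176). The wrist view shows the press half hidden behind the gripper.

The turret axis comes out at about (0.541, 0.148), with the head at a bearing of 16° and the red marker at about 92°. The turret angle is therefore about +76°, and the shorter way is clockwise. I'll push the near-side peg (bearing about 227°) in +y with shut fingers. In the current pose, tool x = −Y, tool y = −X and tool z = −Z.

```bash
python3 -m crank '[0,0,0,-21,44,26,0, 0,0,0,-20,44,26,0, 0,0,0,-20,44,26,0, 0,0,0,-20,44,26,0, 0,0,0,0,0,0,0]'
python3 -m crank '[0,0,0,0,0,0,0, 0,0,0,0,0,0,0,0,0,0,0,0,0,0]'
python3 - <<'E'
from h import *
print(get_obs()["tool_pos"],get_obs()["force"])
for c in ["scene","side"]:
    im=eyes.snapshot(c)
    s=im[130:270,220:430] if c=="scene" else im[150:330,230:440]
    cv2.imwrite(f"pics/{c}1.png",cv2.resize(s,None,fx=3,fy=3,interpolation=cv2.INTER_CUBIC))
    for n in ["peg_top","red_marker"]:
        for r in spotter.place_of(c,n)[:4]:
            print(c,n,round(r["p"],2),np.round(r["location"]),np.round(atz(c,r["location"],.078 if n[0]=="p" else .044),3))
E
```

```text
clock: 1.82
tool_pos: [0.4949, 0.0809, 0.121]
orientation: [179.8, -0.1, -89.9]
force: [0.3, 0.5, 0.6]
opening: 0.0429
gripper_force: 0.0
clock: 2.2
tool_pos: [0.4998, 0.0808, 0.1228]
orientation: [-180.0, 0.0, -90.1]
force: [1.1, 0.3, -0.8]
opening: 0.0133
gripper_force: 0.0
[0.49977161 0.0808322  0.12280503] [ 1.13815321  0.31175406 -0.81749859]
scene peg_top 0.82 [308. 200.] [0.511 0.191 0.078]
scene red_marker 0.94 [307. 195.] [0.54  0.229 0.044]
side peg_top 0.97 [316. 214.] [0.502 0.163 0.078]
side red_marker 0.58 [324. 209.] [0.529 0.221 0.044]
```

View pics/side1.png

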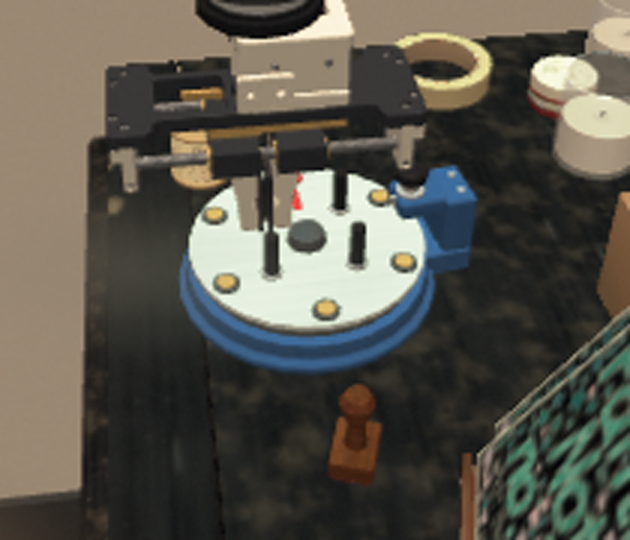

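The side view shows the fingers nearly shut above the plate. Peg tops are at crop (271,233), (357,225) and (340,175). I'll check those against the model.

```bash
python3 - <<'E'
from h import *
c=np.array([.5415,.148])
for p in [(271,233),(357,225),(340,175)]:
    w=atz("side",(230+p[0]/3,150+p[1]/3),.078)[:2];d=w-c
    print(np.round(w,4),np.hypot(*d).round(4),np.degrees(np.arctan2(d[1],d[0])).round(1))
E
```

```text
[0.5066 0.1161] 0.0473 -137.5
[0.5703 0.1164] 0.0428 -47.6
[0.568  0.1763] 0.0388 46.9
```

The geometry agrees: the peg is near (0.507, 0.116). Next I descend behind it and approach.

```bash
python3 -m crank '[0,0,0,0,0,22,0, 0,0,0,0,0,22,0, 0,0,0,0,0,22,0, 0,0,0,0,0,0,0, 0,0,0,0,0,0,0]'
python3 -m crank '[0,0,0,-4,0,0,0, 0,0,0,-4,0,0,0, 0,0,0,-4,0,0,0, 0,0,0,-3,0,0,0, 0,0,0,-2,0,0,0]'
```

```text
clock: 3.12
tool_pos: [0.4995, 0.0812, 0.0572]
orientation: [-180.0, 0.0, -90.0]
force: [0.3, 1.8, 0.3]
opening: 0.0003
gripper_force: 0.0
clock: 3.75
tool_pos: [0.499, 0.0983, 0.0566]
orientation: [-180.0, 0.0, -90.0]
force: [-0.3, -0.4, -0.2]
opening: 0.0006
gripper_force: 0.0
```

```bash
python3 -m crank '[0,0,0,-2,0,0,0, 0,0,0,-2,0,0,0, 0,0,0,-2,0,0,0, 0,0,0,-2,0,0,0, 0,0,0,-2,0,0,0]'
python3 -m crank '[0,0,0,-2,0,0,0, 0,0,0,-2,0,0,0, 0,0,0,-2,0,0,0, 0,0,0,-2,0,0,0, 0,0,0,-2,0,0,0]'
```

```text
clock: 4.38
tool_pos: [0.4949, 0.1041, 0.0556]
orientation: [179.5, -0.3, -90.1]
force: [-7.4, -14.1, 8.5]
opening: 0.0003
gripper_force: 6.8
clock: 5.0
tool_pos: [0.4941, 0.1141, 0.0546]
orientation: [179.5, -0.3, -90.1]
force: [-4.3, -7.4, -1.5]
opening: 0.0005
gripper_force: 3.4
```

```bash
python3 -m crank '[0,0,0,-2,0,0,0, 0,0,0,-2,0,0,0, 0,0,0,-2,0,0,0, 0,0,0,-2,0,0,0, 0,0,0,-2,0,0,0]'
python3 - <<'E'
from h import *
print(get_obs()["tool_pos"],get_obs()["force"])
for c in ["scene","side"]:
    im=eyes.snapshot(c)
    s=im[130:270,220:430] if c=="scene" else im[150:330,230:440]
    cv2.imwrite(f"pics/{c}2.png",cv2.resize(s,None,fx=3,fy=3,interpolation=cv2.INTER_CUBIC))
    for n in ["red_marker"]:
        for r in spotter.place_of(c,n)[:3]:
            w=atz(c,r["location"],.044)[:2]-[.5415,.148]
            print(c,n,round(r["p"],2),np.round(r["location"]),np.hypot(*w),np.degrees(np.arctan2(w[1],w[0])))
E
```

```text
clock: 5.62
tool_pos: [0.4946, 0.1247, 0.0549]
orientation: [179.5, -0.3, -90.1]
force: [-9.1, -8.1, 2.8]
opening: 0.0007
gripper_force: 4.6
[0.49463592 0.12473514 0.05491923] [-9.08696042 -8.11569091  2.78611172]
side red_marker 0.92 [346. 209.] 0.07838250621924624 57.730553900239535
side red_marker 0.18 [349. 306.] 0.21770966877304582 -91.05994251784266
```

View pics/scene2.png

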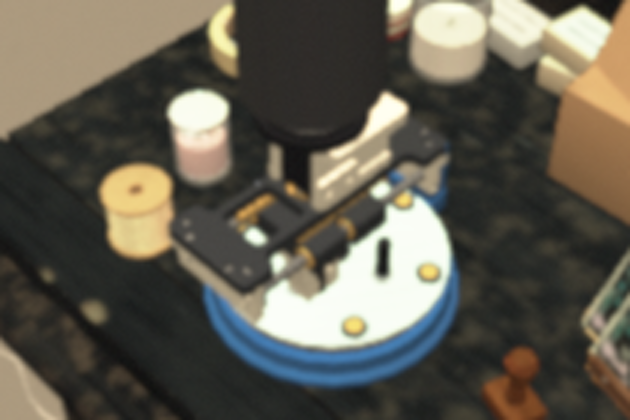

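Side network: red marker at bearing 57.7°, radius 78 mm, which matches the known 78 mm. The scene view shows the bystanders untouched. The torque works out to about 6 N at the peg, which is plain drag. The lock window starts about 27° further on.

```bash
python3 -m crank '[0,0,0,-2,0,0,0, 0,0,0,-2,0,0,0, 0,0,0,-2,0,0,0, 0,0,0,-2,0,0,0, 0,0,0,-2,0,0,0]'
cat > t.py <<'E'
from h import *
for i in range(1):
    o=get_obs();p=o["tool_pos"];f=o["force"]
    y=p[1]+.0132-.148; a=np.pi-np.arcsin(y/.046); r=.046*np.array([np.cos(a),np.sin(a)])
    print("peg",np.degrees(a).round(1),"red~",np.degrees(a).round(1)-135,"F@peg",((r[0]*-f[1]-r[1]*-f[0])/.046).round(1),"bolt if",end=" ")
    print(p.round(4),f.round(1))
E
python3 t.py
python3 -m crank '[0,0,0,-1.5,0,0,0, 0,0,0,-1.5,0,0,0, 0,0,0,-1,0,0,0, 0,0,0,-1,0,0,0, 0,0,0,-1,0,0,0]'; python3 t.py
```

```text
clock: 6.45
tool_pos: [0.4942, 0.1348, 0.0547]
orientation: [179.5, -0.3, -90.1]
force: [-9.9, -5.0, 1.3]
opening: 0.0006
gripper_force: 4.5
peg 180.0 red~ 45.0 F@peg -5.0 bolt if [0.4942 0.1348 0.0547] [-9.9 -5.   1.3]
clock: 7.08
tool_pos: [0.4948, 0.1414, 0.0547]
orientation: [179.6, -0.2, -90.1]
force: [-8.0, -3.3, -0.1]
opening: 0.0002
gripper_force: 3.5
peg 171.8 red~ 36.80000000000001 F@peg -4.4 bolt if [0.4948 0.1414 0.0547] [-8.  -3.3 -0.1]
```

```bash
python3 -m crank '[0,0,0,-0.8,0,0,0, 0,0,0,-0.8,0,0,0, 0,0,0,-0.8,0,0,0, 0,0,0,-0.8,0,0,0,0,0,0,0,0,0,0]' >/dev/null; python3 t.py
```

```text
peg 167.0 red~ 32.0 F@peg -3.2 bolt if [0.4956 0.1451 0.055 ] [-6.4 -1.8 -2.5]
```

```bash
python3 -m crank '[0,0,0,-0.6,0,0,0, 0,0,0,-0.6,0,0,0, 0,0,0,-0.6,0,0,0, 0,0,0,-0.6,0,0,0,0,0,0,0,0,0,0]' >/dev/null; python3 t.py
```

```text
peg 163.6 red~ 28.599999999999994 F@peg -3.9 bolt if [0.4961 0.1478 0.0551] [-5.3 -2.5 -2.8]
```

```bash
python3 -m crank '[0,0,0,-0.6,0,0,0, 0,0,0,-0.6,0,0,0, 0,0,0,-0.6,0,0,0, 0,0,0,-0.6,0,0,0,0,0,0,-0.4,0,0,0]' >/dev/null; python3 t.py
```

```text
peg 159.1 red~ 24.099999999999994 F@peg -5.0 bolt if [0.4973 0.1512 0.0556] [-5.1 -3.4 -2.5]
```

```bash
python3 -m crank '[0,0,0,-0.6,0,0,0, 0,0,0,-0.6,0,0,0, 0,0,0,-0.6,0,0,0, 0,0,0,-0.6,0,0,0,0,0,0,-0.4,0,0,0]' >/dev/null; python3 t.py
```

```text
peg 153.3 red~ 18.30000000000001 F@peg -1.0 bolt if [0.4994 0.1555 0.0569] [-1.2 -0.5  0.4]
```

```bash
cat > m.py <<'E'
from h import *
import sys
for c in ["side","scene","wrist"]:
    im=eyes.snapshot(c)
    s=im[130:270,220:430] if c=="scene" else im[150:330,230:440]
    if c!="wrist": cv2.imwrite(f"pics/{c}{sys.argv[1]}.png",cv2.resize(s,None,fx=3,fy=3,interpolation=cv2.INTER_CUBIC))
    for r in spotter.place_of(c,"red_marker")[:2]:
            w=atz(c,r["location"],.044)[:2]-[.5415,.148]
            print(c,round(r["p"],2),np.round(r["location"]),np.hypot(*w),np.degrees(np.arctan2(w[1],w[0])))
E
python3 m.py 3; python3 t.py
```

```text
side 0.68 [363. 219.] 0.07632135301765533 16.963461575516103
scene 0.91 [348. 192.] 0.08076606430403228 12.069664323256672
scene 0.5 [323. 186.] 0.09101647598569276 57.36921181522702
wrist 0.57 [153. 255.] 0.07403291916047484 17.18492467345808
wrist 0.36 [262. 207.] 0.017347414377080053 -124.84774804902557
peg 153.5 red~ 18.5 F@peg -1.0 bolt if [0.4991 0.1553 0.0566] [ 0.6 -1.4  0.5]
```

View pics/side3.png

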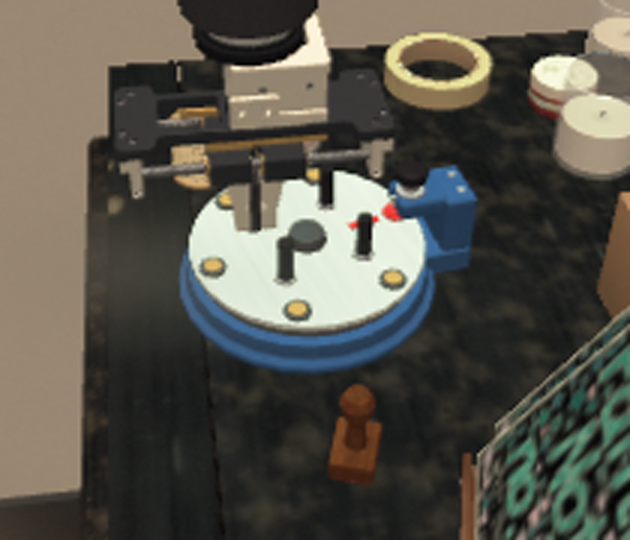

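The marker at crop (393,212) is now by the head, at a bearing of about 17°. The load on the finger suddenly dropped, which may be the bolt. I'll push on gently to test it.

```bash
python3 -m crank '[0,0,0,-0.5,0,0,0, 0,0,0,-0.5,0,0,0, 0,0,0,-0.4,0,0,0, 0,0,0,0,0,0,0]' >/dev/null; python3 t.py
```

```text
peg 151.8 red~ 16.80000000000001 F@peg 0.1 bolt if [0.4991 0.1565 0.0566] [ 1.2 -0.6 -0.1]
```

```bash
python3 -m crank '[0,0,0,-0.5,0,0,0, 0,0,0,-0.5,0,0,0, 0,0,0,-0.5,0,0,0, 0,0,0,0,0,0,0]' >/dev/null; python3 t.py
```

```text
peg 150.4 red~ 15.400000000000006 F@peg -3.3 bolt if [0.4991 0.1576 0.0566] [ 3.8 -5.9 -0.1]
```

```bash
python3 -m crank '[0,0,0,-0.5,0,0,0, 0,0,0,-0.5,0,0,0, 0,0,0,-0.5,0,0,0, 0,0,0,0,0,0,0]' >/dev/null; python3 t.py
```

```text
peg 149.9 red~ 14.900000000000006 F@peg -6.3 bolt if [0.4991 0.1579 0.0566] [  6.9 -11.2  -0.4]
```

```bash
python3 -m crank '[0,0,0,0,-0.7,0,0, 0,0,0,0,-0.7,0,0, 0,0,0,0,-0.6,0,0, 0,0,0,0,0,0,0]' >/dev/null; python3 t.py
```

```text
peg 150.0 red~ 15.0 F@peg -6.8 bolt if [0.4994 0.1578 0.0563] [-1.8 -6.8  4.8]
```

```bash
python3 -m crank '[0,0,0,-0.4,-0.2,0,0, 0,0,0,-0.4,-0.2,0,0, 0,0,0,-0.4,-0.2,0,0, 0,0,0,0,0,0,0]' >/dev/null; python3 t.py
```

```text
peg 149.8 red~ 14.800000000000011 F@peg -11.6 bolt if [0.4994 0.1579 0.0563] [ -2.7 -11.8   7.1]
```

The turret stalled: a 1.3 mm command moved it 0.1 mm, with 11.6 N at the peg (about 5 N on the bolt). It is locked, so I back off, lift and locate the plunger.

```bash
python3 -m crank '[0,0,0,3,0,0,0, 0,0,0,5,0,0,0, 0,0,0,0,0,25,0, 0,0,0,0,0,0,0,0,0,0,0,0,0,0]' --help >/dev/null 2>&1; python3 t.py
```

```text
peg 149.8 red~ 14.800000000000011 F@peg -11.6 bolt if [0.4994 0.1579 0.0563] [ -2.7 -11.8   7.1]
```

That call was refused because of a stray argument. Luckily so, since its z sign was wrong: up is −z. Corrected:

```bash
python3 -m crank '[0,0,0,3,0,0,0, 0,0,0,5,0,0,0, 0,0,0,0,0,-25,0, 0,0,0,0,0,-30,0, 0,0,0,0,0,-25,0]' && python3 -m crank '[0,0,0,40,30,0,0, 0,0,0,40,30,0,0,0,0,0,0,0,0,0]'
python3 m.py 4; python3 - <<'E'
from h import *
for c in ["scene","side","wrist"]:
    for r in spotter.place_of(c,"plunger_top")[:2]:
        w=atz(c,r["location"],.094);d=w[:2]-[.5415,.148];print(c,round(r["p"],2),np.round(r["location"],1),w.round(4),np.hypot(*d))
    for r in spotter.place_of(c,"embosser")[:1]:print(atz(c,r["location"],0).round(4))
E
```

```text
clock: 13.0
tool_pos: [0.5021, 0.1533, 0.1378]
orientation: [-179.9, 0.1, -90.0]
force: [0.2, -0.8, -0.1]
opening: 0.0004
gripper_force: 0.0
clock: 13.38
tool_pos: [0.4397, 0.071, 0.1368]
orientation: [-180.0, 0.1, -90.1]
force: [1.5, 0.8, 0.2]
opening: 0.0004
gripper_force: 0.0
side 0.62 [362. 216.] 0.08204933712561162 25.190851889391908
scene 0.75 [349. 190.] 0.08850586160783966 13.557465816688644
wrist 0.84 [155. 286.] 0.07658717629000873 16.976489964658878
[0.5388 0.1488 0.    ]
side 0.62 [366.  204.4] [0.618  0.1638 0.094 ] 0.07815736809661479
[0.5429 0.1538 0.    ]
wrist 0.68 [128.  300.6] [0.6161 0.1552 0.094 ] 0.07489678068972817
[0.5392 0.1474 0.    ]
```

View pics/scene4.png

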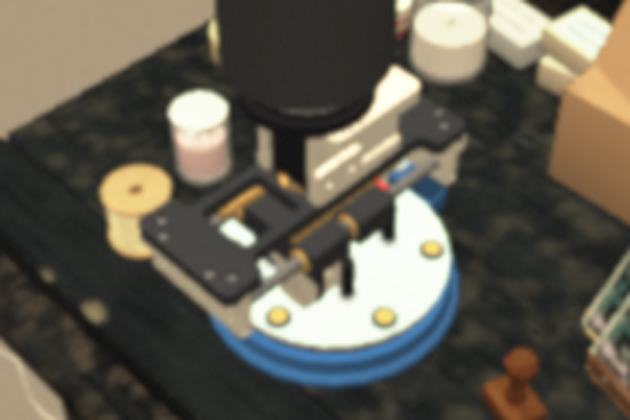

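View pics/side4.png

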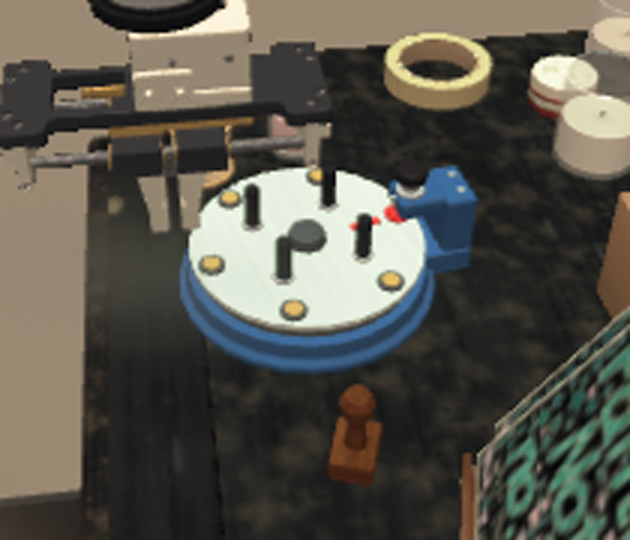

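The scene view shows the gripper lifted clear and the bystanders in place. In the side view the pegs are at crop (252,188), (329,172), (363,218) and (284,240), and the plunger cap is at about (412,163).

```bash
python3 - <<'E'
from h import *
c=np.array([.5415,.148]);W=[]
for p in [(252,188),(329,172),(363,218),(284,240)]:
    w=atz("side",(230+p[0]/3,150+p[1]/3),.078)[:2];W.append(w);d=w-c
    print(np.round(w,4),np.hypot(*d).round(4),np.degrees(np.arctan2(d[1],d[0])).round(1))
print(np.mean(W,0)); print(atz("side",(230+412/3,150+163/3),.094),get_obs()["tool_pos"])
E
```

```text
[0.4984 0.1696] 0.0482 153.4
[0.5601 0.1812] 0.038 60.7
[0.5762 0.1236] 0.0424 -35.1
[0.5151 0.1073] 0.0486 -123.0
[0.53742326 0.1453989 ]
[0.62111217 0.16368208 0.094     ] [0.44163414 0.07293098 0.13639013]
```

```bash
python3 -m crank '[0,0,0,-32,-60,0,0, 0,0,0,-32,-60,0,0, 0,0,0,-30,-58.5,0,0, 0,0,0,0,0,10,0, 0,0,0,0,0,10,0]' && python3 -m crank '[0,0,0,0,0,6,0, 0,0,0,0,0,4,0,0,0,0,0,0,2,0,0,0,0,0,0,2,0,0,0,0,0,0,0,0]'
```

```text
clock: 14.6
tool_pos: [0.6068, 0.1598, 0.1151]
orientation: [179.9, -0.0, -90.0]
force: [-1.1, 0.5, -0.9]
opening: 0.0006
gripper_force: 0.0
clock: 15.22
tool_pos: [0.6074, 0.1601, 0.1027]
orientation: [-180.0, 0.0, -90.0]
force: [-0.6, 0.1, -0.2]
opening: 0.0004
gripper_force: 0.0
```

The rows fell short by about 13 and 7 mm. I'll correct that, then go down.

```bash
python3 -m crank '[0,0,0,-7,-13,0,0, 0,0,0,0,0,2,0, 0,0,0,0,0,2,0, 0,0,0,0,0,2,0, 0,0,0,0,0,2,0]' && python3 -m crank '[0,0,0,0,0,1.5,0, 0,0,0,0,0,1.5,0, 0,0,0,0,0,1.5,0, 0,0,0,0,0,1,0, 0,0,0,0,0,0,0]'
python3 - <<'E'
from h import *
im=eyes.snapshot("side")[150:330,230:440]
cv2.imwrite("pics/side5.png",cv2.resize(im,None,fx=3,fy=3))
E
```

```text
clock: 15.85
tool_pos: [0.6203, 0.167, 0.0944]
orientation: [180.0, -0.0, -90.0]
force: [0.6, -0.9, 0.3]
opening: 0.0003
gripper_force: 0.4
clock: 16.48
tool_pos: [0.6204, 0.1671, 0.0891]
orientation: [180.0, -0.0, -90.0]
force: [-3.1, -0.7, 4.0]
opening: 0.0006
gripper_force: 2.3
```

View pics/side5.png

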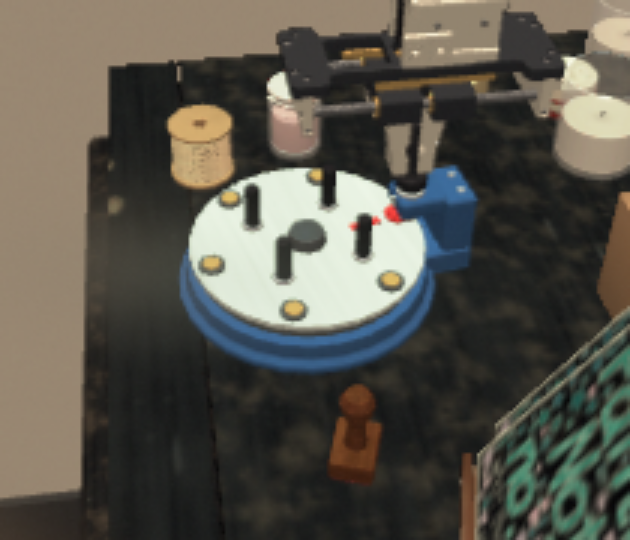

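The fingers sit on the plunger cap at crop (412,175). Force is 4 N at 5 mm down, as the spring should give. I'll continue gently.

```bash
python3 -m crank '[0,0,0,0,0,1,0, 0,0,0,0,0,1,0, 0,0,0,0,0,1,0, 0,0,0,0,0,1,0, 0,0,0,0,0,0.5,0]'
```

```text
clock: 17.15
tool_pos: [0.6204, 0.1671, 0.0847]
orientation: [180.0, -0.0, -90.0]
force: [-3.1, -1.5, 6.4]
opening: 0.0003
gripper_force: 3.4
```

```bash
python3 -m crank '[0,0,0,0,0,0.5,0, 0,0,0,0,0,0.5,0, 0,0,0,0,0,0.4,0, 0,0,0,0,0,0,0]'
```

```text
clock: 17.65
tool_pos: [0.6204, 0.167, 0.0842]
orientation: [-180.0, -0.0, -90.0]
force: [-5.1, -1.7, 12.2]
opening: 0.0009
gripper_force: 6.1
```

It is at the hard stop: 12 N, with z stalled at 84 mm. Release and retreat.

```bash
python3 -m crank '[0,0,0,0,0,-2,0, 0,0,0,0,0,-4,0, 0,0,0,0,0,-6,0, 0,0,0,0,0,-15,0, 0,0,0,0,0,-25,0]' && python3 -m crank '[0,0,0,0,0,-30,0, 0,0,0,30,0,-30,0, 0,0,0,50,0,0,0, 0,0,0,50,0,0,0, 0,0,0,0,0,0,0]'
python3 m.py 6; python3 - <<'E'
from h import *
for c in ["scene","side"]:
    for n in ["stamp","salts","spool"]:
        for r in spotter.place_of(c,n)[:1]: print(c,n,atz(c,r["location"],0).round(3))
E
```

```text
clock: 18.27
tool_pos: [0.6204, 0.1671, 0.1353]
orientation: [179.9, -0.0, -90.0]
force: [1.5, -0.4, 0.7]
opening: 0.0003
gripper_force: 0.0
clock: 18.9
tool_pos: [0.6206, 0.0343, 0.1961]
orientation: [-179.9, 0.0, -90.2]
force: [-0.9, 0.2, -0.2]
opening: 0.0004
gripper_force: 0.0
side 0.83 [363. 215.] 0.08512643808541617 26.289979402174474
scene 0.69 [348. 192.] 0.0798695224187423 11.685388063854091
scene stamp [ 0.551 -0.029  0.   ]
scene salts [0.555 0.33  0.   ]
scene spool [0.475 0.31  0.   ]
side stamp [ 0.548 -0.032  0.   ]
side salts [0.552 0.322 0.   ]
side spool [0.582 0.28  0.   ]
```

View pics/side6.png

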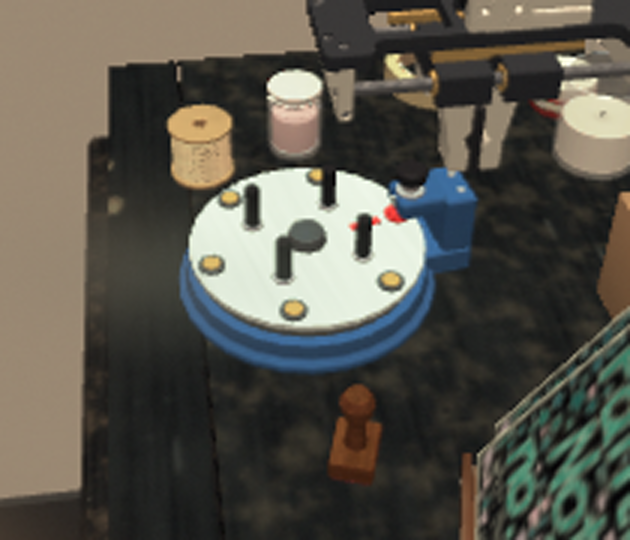

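The plunger is back up at crop (412,170), the turret has not moved (red marker at (393,212)), and the bystanders are in place.

```bash
python3 -c "from plant import ctrl; print(ctrl.close_job())"
```

```text
the job is handed in; nothing more can be done
None
```

I turned the turret clockwise, the shorter way, until it stalled locked with the red marker at the head (about 5 N on the bolt), then pressed the plunger to its stop at about 12 N and let it come back up; the stamp, jar and spool were not disturbed, and I handed the job in at about 19 s.

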